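# Load the last card reader into the rotary test fixture and index it under the test head

### The job

The rotary test fixture for card readers has one of its four sloping nests still empty: turn the dial by its crank grip until the empty nest stands squarely at the loading gap in the guard, in its detent. Then pick up the card reader that lies loose at the front right of the bench and lower it into that nest, face up as it lies and lengthwise along the slope (either end up), letting go only once it is flat and fully down between the stops. Last, crank the dial half a turn so that the newly loaded reader stands under the test head at the back, in its detent; leave the other things on the bench where they are.

Things in the scene. Friction and masses are not known exactly. Their poses are not given: they have to be found in the camera images.
- fixture: Fixed round grey base, 300 mm across, 12 mm high; origin on the dial's vertical axis at bench level, z up, x from the loading gap through the axis to the back. A thin guard sheet, rim 51 mm above the bench, stands 143 mm from the axis all round but for the loading gap: 50 degrees to either side of -x, facing the robot and its right. The spring plunger of the detent sits at the gap's foot.
- dial (a joint): Angle of the dial about the fixture's upright axis (rad, anticlockwise from above positive). At 0 or any whole turn the empty nest is at the gap, at pi under the head; it starts away from the gap and stays where left. At each quarter turn a spring roller drops into a detent, which draws it in from 3 degrees and takes about 5 N at the crank grip to leave. The other nests hold fixed readers.
- crank_grip_mid (a point): Middle of the crank grip: an upright black round handle 25 mm thick, from 117 to 171 mm above the bench (this point: 148 mm), standing on the dial's hand wheel (104 mm across, top 116 mm above the bench) 40 mm from the dial's axis, across from the empty nest: at dial 0 it is towards the fixture's +x. It revolves freely on its own pin, so the fingers need not turn with the wheel.
- nest: The empty nest, a grey cradle on the dial sloping 35 degrees down and outwards. Origin: middle of the bed's surface, 82 mm from the dial's axis, 58 mm above the bench; z square to the bed (up, outwards), x up the slope to the hub, y across. Pocket 95 x 62 mm; stops and corner cheeks rise 8 mm and flare. Over its middle 58 mm the bed is 44 mm wide without cheeks, for fingers beside the reader.
- load_point (a point): Fixed point of the fixture, 82 mm from the axis towards the loading gap (-x), 58 mm above the bench: where the empty nest's origin must stand for loading.
- reader: The loose card reader: a flat black plastic box 88 mm long (x), 56 mm wide (y) and 13 mm thick (z), 75 g, with a small white label on its upper face; lying flat, face up, on the bench near the robot, to the right of the fixture (not the spare one at the back of the bench). Origin at the middle of its underside.
- supply_box: Bystander: black plastic supply box 68 x 120 x 36 mm lying on the bench; origin at the middle of its underside.
- cutter: Bystander: yellow cutter knife 159 mm long lying on the bench; origin at the middle of its underside.
- jar: Bystander: clear screw jar with a blue lid, 50 mm across and 58 mm high; origin at the middle of its underside.
- test_head (a point): Upper inner edge of the fixture's grey test head, fixed over the nest at the back (+x of the fixture); nothing to handle. It lies 93 mm from the dial's axis, 100 mm above the bench; the head runs outwards to a column 102 mm high, 166 mm behind the axis. A reader fully down in its nest passes 8 mm or more below the head, one that stands proud catches.
- test_point (a point): Fixed point of the fixture, 82 mm from the axis on the side away from the loading gap (+x), 58 mm above the bench, under the test head: where the origin of the loaded nest must stand at the end (dial half a turn from the loading position, either way).

How it is judged:
By the outcome, as a careful person would: the job done as asked, in the order asked, and still so for the second after the job is handed in, with the robot touching nothing.
It also fails if it takes over 61 s, if anything falls off the work surface, if the arm or the gripper's body presses on something with over 40 N, if the wrist force passes 120 N, or if a joint passes its speed limit or range.

### The arm

A 7-joint arm with a two-finger parallel gripper is mounted at the origin on a cart in front of the work surface, level with it; the furniture and walls round the work are solid. World frame = base frame: x ahead of the robot, y to its left, z up, the work surface at z = 0. Lengths are in m, angles in rad, forces in N, time in s.
With the tool pointing down it reaches from about 0.425 to 0.925 m from the base axis. Payload 6.8 kg.
Tool frame: the origin (TCP) lies on the centre line of the jaws, within the pads' length; the fingertips stand 25 mm ahead of it and the grasp point (between the pads) lies 6 mm ahead of it; z points along the fingers, y is the line along which they close (so a half turn about z gives the same grasp; the last joint's range is limited). The gripper opens to 85 mm and grips with 20 to 120 N. Pads are 22 mm wide; open, the fingers measure 114 mm over their backs; the gripper's body (76 mm by 85 mm) begins 54 mm behind the grasp point. The pads swing forward as they close: fully open they stand 13 mm farther back than shut.
Start: joints at [-1.442, 0.477, 0.022, 1.555, -0.011, 1.109, -0.083], TCP at [0.158, 0.656, 0.256] pointing down, gripper open.
Joint ranges: [-2.96, 2.96], [-0.34, 2.1], [-1.41, 1.46], [0.24, 2.44], [-1.37, 4.51], [0.17, 1.92], [-2.96, 2.96]. Speed limits (rad/s): [2.39, 2.39, 3.14, 3.14, 3.14, 3.14, 3.14].

### API

Orientations are given as a rotation vector (axis times angle).
In Python, from bench import status, imaging, workorder gives the robot as it stands.
- The arm moves only by the tool send_rows, never from a script. Its argument "steps" is a list of rows, each an object of numbers: "dx", "dy", "dz": the shift along the tool's x, y, z in cm; "yaw": the turn about the tool's z in degrees; "gripper": the opening, from 0 (shut) to 1 (fully open). A call has 1 to 5 rows; each row is the pose to reach, as a shift and turn from the pose commanded when the call began, along the tool's axes at that moment; what a row does not reach only later rows make up. A row lasts 1/8 s, in which the tool goes at most 62.5 mm and 10.7 degrees, less where a joint would pass 70% of its speed; a pose out of reach is approached as far as the arm can. A call with a gripper value outside its range is refused whole. The fingers move at their own pace and stop on an object; "force" is the grip in N (left out, the last holds). Time passes only in rows, so rows that repeat a pose let the fingers close. It gives the time, the measured TCP pose, the force, the opening and the grip force at its end, in the units of the state.
- status.get_obs(): the state, without advancing time (a new reading comes with each control period).
- imaging.grab_frame(name): name is "scene" or "top" or "wrist"; returns a dict with "color" (480x640x3 uint8, red, green, blue), "depth" (480x640 float32, m along the optical axis (not along the pixel's ray), 0 where there is no reading), "K" (3x3 intrinsics, pixels), "k1" (the pictures are not rectified: a ray, as slopes to the right and down, at radius r is drawn at 1 + k1 r^2 times it, then the intrinsics apply), "R" (3x3) and "t" (3): a world point X has camera coordinates R X + t. Camera axes: x right, y down, z forward; pixel columns grow to the right and rows downward; lengths in m; the calibration is good to about 2 mm. A picture is of the moment at which its call begins.
- workorder.hand_in(): hands the job in; it is judged then, once.
The state is a dict: "clock": time; "joints": joint angles; "qvel": joint speeds; "tau": joint torques, N m; "tcp_pos": TCP position; "orientation": TCP orientation; "contact_force": force on the tool from outside, world axes, zero at the start; "moment": the same for the moment, N m; "grip_width": finger opening in m; "gripper_force": force on a finger pad.
Only numpy, scipy, OpenCV 4.12 (cv2) and the standard library are available. Lean on these libraries where they do the work, as an engineer would, in place of code of your own. Each camera call takes 0.05 s, during which the arm holds its last target. There are 200 camera calls.

## Working session

There is one attempt and no reset: what is moved stays moved. The work goes in short steps, Python scripts to look and compute and a tool call to move; the robot and the scene stay as the last step left them, time stands still between calls to the robot, and variables do not carry over. Pictures are saved under pics/ and viewed, at most 10 in all, crops included, and the job is handed in when it is done.

Besides the shell and the picture viewer there is one more tool, called after "Emit:" as name([rows], argument=value, ...), one row to a line, values as JSON. send_rows: Moves the arm, as the interface text tells. Its arguments: {"type":"object","properties":{"steps":{"type":"array"},"force":{"type":"number"}},"required":["steps"]}

```bash
ls; mkdir -p pics; cat > h.py <<'E'
import numpy as np, cv2
from bench import status, imaging, workorder
from scipy.spatial.transform import Rotation as Ro
def grab(n,save=None):
    f=imaging.grab_frame(n)
    if save: cv2.imwrite('pics/'+save,f['color'][:,:,::-1])
    return f
def ray(f,u,v):
    K=f['K'];xd=(np.atleast_1d(u)-K[0,2])/K[0,0];yd=(np.atleast_1d(v)-K[1,2])/K[1,1]
    x,y=xd.copy(),yd.copy()
    for _ in range(20):
        s=1+f['k1']*(x*x+y*y);x=xd/s;y=yd/s
    return np.stack([x,y,np.ones_like(x)],-1)
def onplane(f,u,v,z):
    d=ray(f,u,v)@f['R'];c=-f['R'].T@f['t']
    return c+d*((z-c[2])/d[:,2])[:,None]
def bydepth(f,u,v):
    u=np.atleast_1d(u);v=np.atleast_1d(v)
    D=f['depth'][np.round(v).astype(int),np.round(u).astype(int)]
    return (ray(f,u,v)*D[:,None]-f['t'])@f['R']
def cloud(f):
    v,u=np.mgrid[0:480,0:640];return bydepth(f,u.ravel(),v.ravel()).reshape(480,640,3)
E
python3 - <<'E'
from h import *
f=grab('top','top0.png');g=grab('scene','scene0.png')
for q in(f,g): print(q['K'].tolist(),q['k1'],(-q['R'].T@q['t']).round(3),q['R'].round(2).tolist(),(q['depth']>0).mean())
s=status.get_obs();print(s)
E
```

```text
pics
[[496.36466222871155, 0.0, 324.40999433865727], [0.0, 496.36466222871155, 235.97113045992813], [0.0, 0.0, 1.0]] -0.019227858751502833 [0.334 0.324 1.38 ] [[-0.0, -1.0, 0.02], [-0.99, 0.0, -0.14], [0.14, -0.02, -0.99]] 0.9960481770833334
[[600.9222979199237, 0.0, 320.9219027955043], [0.0, 600.9222979199237, 241.37776133691617], [0.0, 0.0, 1.0]] -0.09100121974474258 [-0.09   1.234  0.748] [[-0.83, -0.56, 0.01], [-0.28, 0.41, -0.87], [0.48, -0.72, -0.5]] 0.9958951822916666
{'clock': 0.1, 'joints': array([-1.44210101,  0.4777143 ,  0.02234772,  1.5563207 , -0.01148404,
        1.10930091, -0.08308615]), 'qvel': array([ 1.24925285e-03, -9.21927461e-05,  9.78347784e-04, -8.26060734e-04,
        1.08396686e-03,  1.61650831e-03, -1.53335107e-04]), 'tau': array([ 4.48106584e-03, -5.97753847e+01,  1.61356084e+00, -2.81951934e+01,
        1.27954641e-02,  5.01832488e-03,  8.04009233e-06]), 'tcp_pos': array([0.15824892, 0.65569648, 0.25543858]), 'orientation': array([-3.71024451e-01, -3.11954752e+00,  2.53509671e-03]), 'contact_force': array([-0.81254687, -0.33832973, -0.6705936 ]), 'moment': array([ 0.00301815, -0.01018323, -0.04387065]), 'gripper_force': 0.0, 'grip_width': 0.08527266632635216}
```

View pics/top0.png

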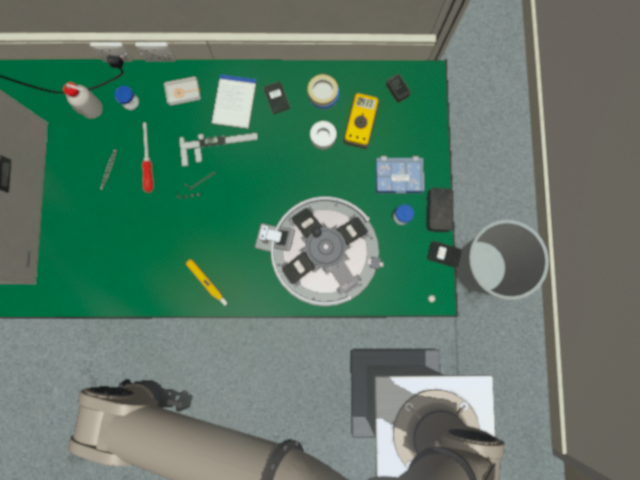

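View pics/scene0.png

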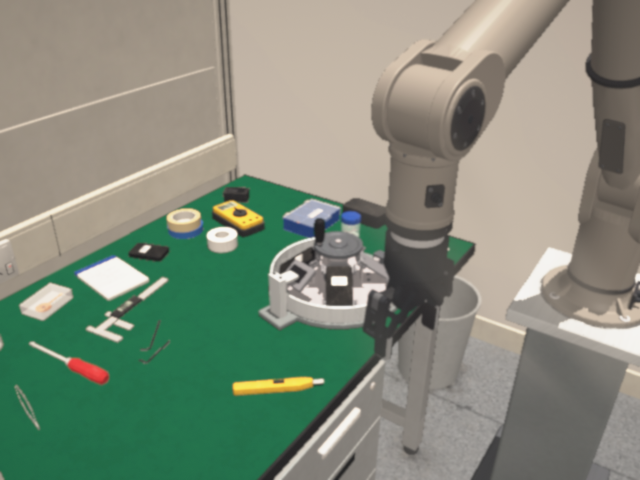

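The top view shows the fixture around (325,248), with the test head at (270,237) to the left. The empty nest is at about (347,276), the loose reader at (444,253) by the right bench edge, the jar at (403,214) and the supply box at (440,210). The scene view shows the upright grip at (320,232).

```bash
python3 - <<'E'
from h import *
f=grab('top');P=cloud(f);np.save('P.npy',P)
c=f['color'];cv2.imwrite('pics/crop1.png',cv2.resize(c[170:330,240:480],(798,532),interpolation=cv2.INTER_CUBIC)[:,:,::-1])
def circ(m,n):
    p=P[m];A=np.c_[2*p[:,:2],np.ones(len(p))];
    for _ in range(5):
        s=np.linalg.lstsq(A,(p[:,:2]**2).sum(1),rcond=None)[0];r=np.sqrt(s[2]+s[:2]@s[:2])
        e=abs(np.hypot(*(p[:,:2]-s[:2]).T)-r);k=e<max(.002,np.percentile(e,85));p=p[k];A=A[k]
    print(n,s[:2],r,len(p))
win=np.zeros((480,640),bool);win[190:310,255:395]=1
z=P[...,2]
# wheel
m=win&(z>.108)&(z<.122);print('wheel',P[m].mean(0),m.sum())
hu=cv2.convexHull(P[m][:,:2].astype(np.float32)*1000);print(cv2.minEnclosingCircle(hu))
m=win&(z>.145);print('grip',P[m].mean(0) if m.any() else None,m.sum(),np.argwhere(m).mean(0))
m=win&(abs(z-.051)<.006);
ctr=P[win&(z>.108)&(z<.122)].mean(0)[:2];rr=np.hypot(P[...,0]-ctr[0],P[...,1]-ctr[1])
circ(m&(rr>.13)&(rr<.155),'guard')
m=win&(z>.085)&(z<.107)&(rr>.085);print('head',P[m].mean(0),m.sum())
# reader
m=np.zeros((480,640),bool);m[235:275,420:475]=1
r=m&(c.max(2)<60)&(z>.004)&(z<.03)
r0=r.copy();print('reader',r.sum(),P[r].mean(0),cv2.minAreaRect((P[r][:,:2]*1000).astype(np.float32)))
E
```

```text
wheel [0.48946466 0.29385308 0.11281246] 1066
((508.59716796875, 349.2453918457031), 108.15567779541016)
grip [0.43778924 0.32023872 0.71562648] 146 [240.02739726 319.34931507]
guard [0.49177954 0.29456029] 0.14283451655874396 329
head [0.52087955 0.41594341 0.09472395] 500
reader 368 [ 0.47961959 -0.0417762   0.01357789] ((482.3885803222656, -38.639617919921875), (87.34722137451172, 51.43007278442383), 73.31706237792969)
```

View pics/crop1.png

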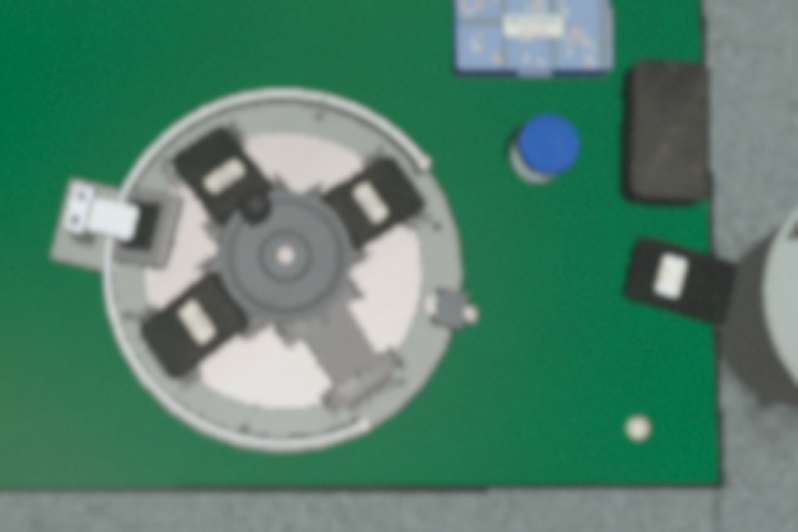

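The crop shows the grip top as a dark disc at crop (258,205), which is about (317.6,231.7) in the full frame, between the wheel and the upper-left reader. The empty nest is opposite, at crop (350,365). The loose reader overhangs the right bench edge slightly.

```bash
python3 - <<'E'
from h import *
f=grab('top');P=cloud(f);z=P[...,2];c=f['color']
ax=np.array([.4918,.2946]);rr=np.hypot(P[...,0]-ax[0],P[...,1]-ax[1])
m=(rr<.07)&(z>.14)&(z<.185);print('grip cloud',np.median(P[m],0),m.sum(),z[m].max())
g=onplane(f,317.6,231.7,.171)[0];print('grip ray',g)
def ang(p): return np.degrees(np.arctan2(p[1]-ax[1],p[0]-ax[0]))
print('grip ang',ang(g),np.hypot(*(g[:2]-ax)),ang(np.median(P[m],0)))
m=(z>.09)&(z<.108)&(rr>.09)&(rr<.19);p=P[m][:,:2].astype(np.float32);b=cv2.minAreaRect(p*1000);print('head',b,ang(p.mean(0)),ang(np.array(b[0])/1000))
pl=onplane(f,375,262.6,.02)[0];print('plunger',ang(pl))
for n in[(425,162),(365,425)]:
  q=onplane(f,240+n[0]*.3,170+n[1]*.3,.051)[0];print('guard end',ang(q),np.hypot(*(q[:2]-ax)))
m=(rr>.05)&(rr<.12)&(z>.03)&(z<.1);
q=onplane(f,240+345*.3,170+360*.3,.05)[0];print('nest',ang(q))
# edge of bench right & reader & bin
e=[onplane(f,u,v,0)[0] for u,v in((240+720*.3,170+430*.3),(240+707*.3,170+40*.3))];print('edge',e)
u,v=np.meshgrid(range(425,475),range(235,275));
m=np.zeros(z.shape,np.uint8);w=np.s_[238:270,424:464];m[w]=(c[w].max(2)<70)&(z[w]>.003)&(z[w]<.025)
m=cv2.morphologyEx(m,cv2.MORPH_CLOSE,np.ones((7,7),np.uint8))
uv=np.argwhere(m)[:,::-1];X=onplane(f,uv[:,0],uv[:,1],.013)[:,:2]
print('reader',cv2.minAreaRect((X*1000).astype(np.float32)),X.mean(0),len(X))
lab=(c[w].min(2)>140);uv=np.argwhere(lab)[:,::-1]+[424,238];uv=uv[(uv[:,0]<455)];print('label',np.median(onplane(f,uv[:,0],uv[:,1],.013),0),len(uv))
print('bin z',np.median(z[250:265,500:520]), z[225:300,470:500].max(), z[240:280,462:480].max())
print('jar',np.median(P[212:217,400:408].reshape(-1,3),0),'box',np.median(P[195:225,432:450].reshape(-1,3),0))
E
```

```text
grip cloud [0.5226422  0.31660456 0.16881151] 83 0.1765666187757953
grip ray [0.52059911 0.31513176 0.171     ]
grip ang 35.48622339128862 0.03536865196981272 35.5062028071109
head ((523.3056030273438, 421.97564697265625), (86.08525085449219, 59.609737396240234), 76.32717895507812) 76.39566650342755 76.10707133942208
plunger -103.89246897965738
guard end -54.419340030871666 0.14305147421541137
guard end -153.51828819394555 0.14522609170336787
nest -147.70293351628774
edge [array([ 0.35732972, -0.06999267,  0.        ]), array([ 0.69100698, -0.07294255,  0.        ])]
reader ((483.0487976074219, -38.89882278442383), (89.1337661743164, 54.38189697265625), 73.7942886352539) [ 0.48070771 -0.04132235] 460
label [ 0.48450862 -0.0299841   0.013     ] 84
bin z -0.6726778962479725 1.3797383750455166 1.3797383750455166
jar [0.5862464  0.08017117 0.05749341] box [ 0.60268276 -0.02656344  0.03604245]
```

Emit:
send_rows([
  {"dx": -4.3,"dy": -2.4},
  {"dx": -8.7,"dy": -4.9},
  {"dx": -13.0,"dy": -7.3},
  {"dx": -17.4,"dy": -9.7},
  {"dx": -21.7,"dy": -12.2},
], force=40)

```text
validation failed for argument at $.st...
```

Emit:
send_rows([
  {"dx": -4.3,"dy": -2.4,"dz": 0.0,"yaw": 0.0,"gripper": 1.0},
  {"dx": -8.7,"dy": -4.9,"dz": 0.0,"yaw": 0.0,"gripper": 1.0},
  {"dx": -13.0,"dy": -7.3,"dz": 0.0,"yaw": 0.0,"gripper": 1.0},
  {"dx": -17.4,"dy": -9.7,"dz": 0.0,"yaw": 0.0,"gripper": 1.0},
  {"dx": -21.7,"dy": -12.2,"dz": 0.0,"yaw": 0.0,"gripper": 1.0},
], force=40)

```text
clock: 0.82
tcp_pos: [0.3418, 0.4854, 0.2562]
orientation: [0.371, 3.12, -0.0]
contact_force: [0.4, 0.9, 0.7]
grip_width: 0.0853
gripper_force: 0.0
```

Emit:
send_rows([
  {"dx": -4.3,"dy": -2.4,"dz": 0.0,"yaw": 0.0,"gripper": 1.0},
  {"dx": -8.7,"dy": -4.9,"dz": 0.0,"yaw": 0.0,"gripper": 1.0},
  {"dx": -13.0,"dy": -7.3,"dz": 0.0,"yaw": 0.0,"gripper": 1.0},
  {"dx": -17.4,"dy": -9.7,"dz": 0.0,"yaw": 0.0,"gripper": 1.0},
  {"dx": -21.7,"dy": -12.1,"dz": 0.0,"yaw": 0.0,"gripper": 1.0},
])

```text
clock: 1.45
tcp_pos: [0.5242, 0.3169, 0.2563]
orientation: [-0.371, -3.12, -0.0]
contact_force: [0.2, -0.2, 0.2]
grip_width: 0.0855
gripper_force: 0.0
```

```bash
python3 - <<'E'
from h import *
f=grab('wrist','w1.png');s=status.get_obs();print(s['joints'],s['tcp_pos'],s['clock'])
P=cloud(f);z=P[...,2]
m=(z>.155)&(z<.18)&(np.hypot(P[...,0]-.52,P[...,1]-.316)<.03);print(P[m].mean(0),m.sum(),[P[m][:,i].min() for i in(0,1)],[P[m][:,i].max() for i in(0,1)])
m=(z>.110)&(z<.12)&(np.hypot(P[...,0]-.49,P[...,1]-.295)<.07);print(cv2.minEnclosingCircle((P[m][:,:2]*1000).astype(np.float32)))
E
```

```text
[-0.77562459  0.3772331   0.18615909  1.71991853 -0.07267258  1.05042929
  0.75895719] [0.52984005 0.30978974 0.25649681] 1.5
[0.52054908 0.32022877 0.16863146] 1042 [np.float64(0.5110086845184615), np.float64(0.3082626966424995)] [np.float64(0.5346712256275621), np.float64(0.33154604642284535)]
((490.90081787109375, 296.5472412109375), 52.220664978027344)
```

View pics/w1.png

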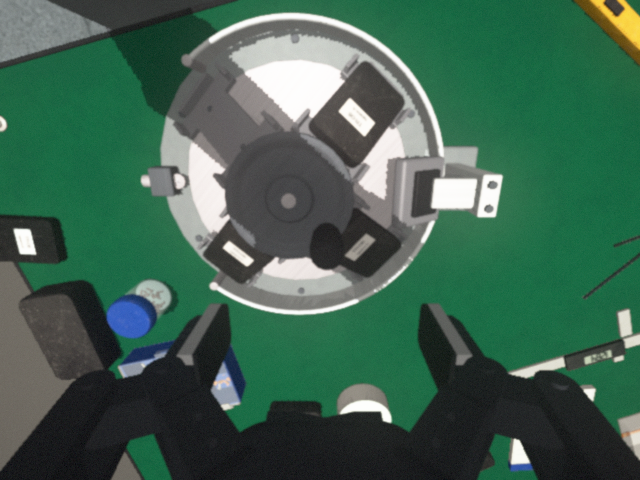

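Emit:
send_rows([
  {"dx": 0.0,"dy": 0.0,"dz": 0.0,"yaw": 0.0,"gripper": 0.7},
  {"dx": 0.0,"dy": 0.0,"dz": 3.5,"yaw": 0.0,"gripper": 0.7},
  {"dx": 0.0,"dy": 0.0,"dz": 7.0,"yaw": 0.0,"gripper": 0.7},
  {"dx": 0.0,"dy": 0.0,"dz": 10.5,"yaw": 0.0,"gripper": 0.7},
  {"dx": 0.0,"dy": 0.0,"dz": 10.5,"yaw": 0.0,"gripper": 0.7},
])

```text
clock: 2.12
tcp_pos: [0.5203, 0.3185, 0.1487]
orientation: [-0.367, -3.115, 0.006]
contact_force: [-0.2, 0.6, 0.7]
grip_width: 0.0596
gripper_force: 0.0
```

Emit:
send_rows([
  {"dx": 0.0,"dy": 0.0,"dz": 0.0,"yaw": 0.0,"gripper": 0.1},
  {"dx": 0.0,"dy": 0.0,"dz": 0.0,"yaw": 0.0,"gripper": 0.1},
  {"dx": 0.0,"dy": 0.0,"dz": 0.0,"yaw": 0.0,"gripper": 0.1},
  {"dx": 0.0,"dy": 0.0,"dz": 0.0,"yaw": 0.0,"gripper": 0.1},
  {"dx": 0.0,"dy": 0.0,"dz": 0.0,"yaw": 0.0,"gripper": 0.1},
], force=40)

```text
clock: 2.75
tcp_pos: [0.5239, 0.3188, 0.1533]
orientation: [0.371, 3.118, 0.003]
contact_force: [-1.6, -0.2, 6.3]
grip_width: 0.0233
gripper_force: 39.3
```

```bash
python3 - <<'E'
from h import *
s=status.get_obs();print(s['tcp_pos'],s['contact_force'],s['grip_width'],s['orientation'])
R=Ro.from_rotvec(s['orientation']).as_matrix();print(R.round(3).tolist())
ax=np.array([.4912,.2955]);p=s['tcp_pos'][:2]
a0=np.degrees(np.arctan2(*(p-ax)[::-1]));print('ang',a0,np.hypot(*(p-ax)))
for a in np.linspace(a0,76.2,6)[1:]:
    t=ax+.04*np.array([np.cos(np.radians(a)),np.sin(np.radians(a))]);d=R.T@np.r_[t-p,0];print(a.round(1),(d*100).round(2))
E
```

```text
[0.52388809 0.3188001  0.15325661] [-1.56356668 -0.16997348  6.31150028] 0.023320805329712653 [0.37092633 3.11792072 0.00334579]
[[-0.972, 0.235, 0.002], [0.235, 0.972, 0.002], [-0.001, 0.002, -1.0]]
ang 35.48130682941854 0.04014232530780908
43.6 [0.46 0.33 0.  ]
51.8 [0.96 0.6  0.  ]
59.9 [ 1.49  0.8  -0.  ]
68.1 [ 2.05  0.93 -0.  ]
76.2 [ 2.61  0.97 -0.  ]
```

Emit:
send_rows([
  {"dx": 0.46,"dy": 0.33,"dz": -0.3,"yaw": 0.0,"gripper": 0.1},
  {"dx": 0.96,"dy": 0.6,"dz": -0.3,"yaw": 0.0,"gripper": 0.1},
  {"dx": 1.49,"dy": 0.8,"dz": -0.3,"yaw": 0.0,"gripper": 0.1},
  {"dx": 2.05,"dy": 0.93,"dz": -0.3,"yaw": 0.0,"gripper": 0.1},
  {"dx": 2.61,"dy": 0.97,"dz": -0.3,"yaw": 0.0,"gripper": 0.1},
])

```text
clock: 3.38
tcp_pos: [0.5, 0.3349, 0.1535]
orientation: [0.37, 3.119, 0.002]
contact_force: [1.4, 4.2, -10.9]
grip_width: 0.0231
gripper_force: 42.3
```

Emit:
send_rows([
  {"dx": 0.0,"dy": 0.0,"dz": 0.0,"yaw": 0.0,"gripper": 0.1},
  {"dx": 0.0,"dy": 0.0,"dz": 0.0,"yaw": 0.0,"gripper": 0.1},
  {"dx": 0.0,"dy": 0.0,"dz": 0.0,"yaw": 0.0,"gripper": 0.1},
])

```text
clock: 3.75
tcp_pos: [0.5003, 0.3347, 0.1536]
orientation: [0.37, 3.119, 0.002]
contact_force: [3.2, 6.6, -14.3]
grip_width: 0.0231
gripper_force: 41.9
```

```bash
python3 - <<'E'
from h import *
s=status.get_obs();print(s['joints'],s['orientation'])
ax=np.array([.4912,.2955]);p=s['tcp_pos'][:2]
print('ang',np.degrees(np.arctan2(*(p-ax)[::-1])),np.hypot(*(p-ax)),s['contact_force'])
E
```

```text
[-0.80992838  0.47317139  0.1534954   1.83701196 -0.09466023  0.83689115
  0.72497033] [3.69997042e-01 3.11901347e+00 2.27162402e-03]
ang 76.99247660787 0.04028183761695656 [  3.22208927   6.55649809 -14.28254742]
```

Emit:
send_rows([
  {"dx": 0.0,"dy": 0.0,"dz": 0.0,"yaw": 0.0,"gripper": 0.7},
  {"dx": 0.0,"dy": 0.0,"dz": 0.0,"yaw": 0.0,"gripper": 0.7},
  {"dx": 0.0,"dy": 0.0,"dz": 0.0,"yaw": 0.0,"gripper": 0.7},
  {"dx": 0.0,"dy": 0.0,"dz": -4.0,"yaw": 0.0,"gripper": 0.7},
  {"dx": 0.0,"dy": 0.0,"dz": -9.0,"yaw": 0.0,"gripper": 0.7},
])

```text
clock: 4.38
tcp_pos: [0.4996, 0.333, 0.2447]
orientation: [-0.371, -3.118, 0.003]
contact_force: [0.3, -0.3, 0.3]
grip_width: 0.0598
gripper_force: 0.0
```

Emit:
send_rows([
  {"dx": 0.0,"dy": -5.0,"dz": 0.0,"yaw": 10.5,"gripper": 0.8},
  {"dx": 0.0,"dy": -10.0,"dz": 0.0,"yaw": 21.0,"gripper": 0.8},
  {"dx": 0.0,"dy": -15.0,"dz": 0.0,"yaw": 31.5,"gripper": 0.8},
  {"dx": 0.0,"dy": -20.0,"dz": 0.0,"yaw": 42.0,"gripper": 0.8},
  {"dx": 0.0,"dy": -23.0,"dz": 0.0,"yaw": 52.0,"gripper": 0.8},
])

```text
clock: 5.0
tcp_pos: [0.4455, 0.1074, 0.2447]
orientation: [-1.712, -2.634, -0.001]
contact_force: [-0.2, -0.8, -1.1]
grip_width: 0.0681
gripper_force: 0.0
```

Emit:
send_rows([
  {"dx": 0.0,"dy": 0.0,"dz": 0.0,"yaw": 10.0,"gripper": 0.8},
  {"dx": 0.0,"dy": 0.0,"dz": 0.0,"yaw": 20.0,"gripper": 0.8},
  {"dx": 0.0,"dy": 0.0,"dz": 0.0,"yaw": 30.0,"gripper": 0.8},
  {"dx": 0.0,"dy": 0.0,"dz": 0.0,"yaw": 40.5,"gripper": 0.8},
  {"dx": 0.0,"dy": 0.0,"dz": 0.0,"yaw": 40.5,"gripper": 0.8},
])

```text
clock: 5.62
tcp_pos: [0.4462, 0.11, 0.2446]
orientation: [-2.509, -1.891, -0.001]
contact_force: [-0.5, 0.1, 0.2]
grip_width: 0.0681
gripper_force: 0.0
```

```bash
python3 - <<'E'
from h import *
s=status.get_obs();print(s['joints'],s['orientation'],s['tcp_pos'],s['grip_width'])
f=grab('wrist','w2.png');g=grab('top','top2.png')
c=g['color'];cv2.imwrite('pics/crop2.png',np.hstack([cv2.resize(c[185:315,250:400],(400,346),interpolation=cv2.INTER_CUBIC),cv2.resize(f['color'],(400,346))])[:,:,::-1])
P=cloud(f);z=P[...,2];k=(z>.008)&(z<.02)&(f['color'].max(2)<90)&(np.hypot(P[...,0]-.483,P[...,1]+.039)<.06)
print('reader wrist',cv2.minAreaRect((P[k][:,:2]*1000).astype(np.float32)),k.sum())
P=cloud(g);z=P[...,2];ax=[.4912,.2955];rr=np.hypot(P[...,0]-ax[0],P[...,1]-ax[1]);m=(rr<.07)&(z>.14)&(z<.185);q=np.median(P[m],0);print('grip',q,np.degrees(np.arctan2(q[1]-ax[1],q[0]-ax[0])),m.sum())
E
```

```text
[-0.8143941   0.13090773  0.48230914  2.08907272 -0.07541963  0.93733135
 -0.5699645 ] [-2.50874151e+00 -1.89091004e+00 -7.31006254e-04] [0.44619118 0.11000291 0.24457596] 0.06812384822677559
reader wrist ((482.8695068359375, -38.003231048583984), (89.20366668701172, 54.78596878051758), 73.2433853149414) 2010
grip [0.49964015 0.33384916 0.16840931] 77.58782556479922 80
```

View pics/crop2.png

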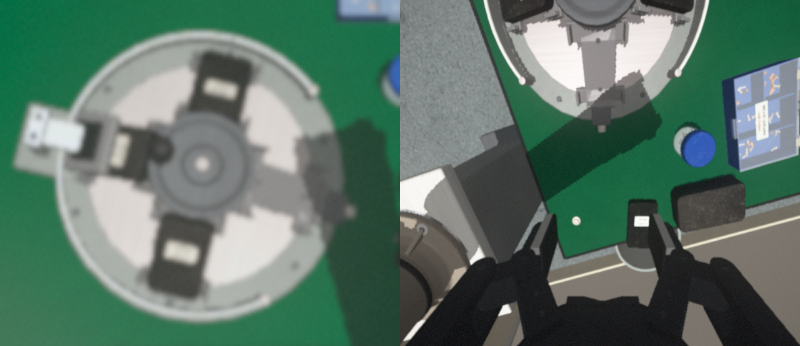

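Emit:
send_rows([
  {"dx": -4.5,"dy": 2.6,"dz": 3.0,"yaw": 0.6,"gripper": 0.8},
  {"dx": -9.0,"dy": 5.2,"dz": 7.0,"yaw": 0.6,"gripper": 0.8},
  {"dx": -13.3,"dy": 7.6,"dz": 11.0,"yaw": 0.6,"gripper": 0.8},
  {"dx": -13.3,"dy": 7.6,"dz": 15.5,"yaw": 0.6,"gripper": 0.8},
  {"dx": -13.3,"dy": 7.6,"dz": 18.5,"yaw": 0.6,"gripper": 0.8},
])

```text
clock: 6.35
tcp_pos: [0.4817, -0.0398, 0.0574]
orientation: [-2.518, -1.877, 0.003]
contact_force: [0.1, 0.5, 0.2]
grip_width: 0.0684
gripper_force: 0.0
```

Emit:
send_rows([
  {"dx": 0.0,"dy": 0.0,"dz": 0.0,"yaw": 0.0,"gripper": 0.8},
  {"dx": 0.0,"dy": 0.0,"dz": 0.0,"yaw": 0.0,"gripper": 0.8},
])

```text
clock: 6.6
tcp_pos: [0.4831, -0.0387, 0.0603]
orientation: [2.518, 1.877, 0.002]
contact_force: [-0.3, -0.3, -0.2]
grip_width: 0.0684
gripper_force: 0.0
```

```bash
python3 - <<'E'
from h import *
f=grab('wrist','w3.png');s=status.get_obs();print(s['tcp_pos'],s['orientation'])
P=cloud(f);z=P[...,2];k=(z>.008)&(z<.02)&(f['color'].max(2)<90)&(np.hypot(P[...,0]-.483,P[...,1]+.039)<.06)
print(cv2.minAreaRect((P[k][:,:2]*1000).astype(np.float32)),k.sum())
E
```

```text
[ 0.48344501 -0.0385877   0.06060477] [2.51801951 1.87683351 0.00325711]
((483.0492248535156, -37.166778564453125), (87.15327453613281, 55.16667556762695), 73.26687622070312) 11683
```

View pics/w3.png

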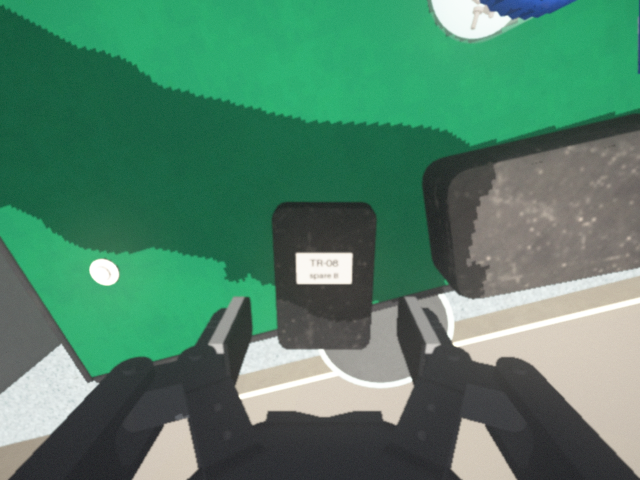

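The wrist view shows the reader at (273–376, 203–348), centred between the open fingers at columns 240 and 400. It is well aligned.

Emit:
send_rows([
  {"dx": 0.1,"dy": 0.0,"dz": 1.5,"yaw": 0.0,"gripper": 0.8},
  {"dx": 0.1,"dy": 0.0,"dz": 2.8,"yaw": 0.0,"gripper": 0.8},
  {"dx": 0.1,"dy": 0.0,"dz": 3.1,"yaw": 0.0,"gripper": 0.8},
  {"dx": 0.1,"dy": 0.0,"dz": 3.2,"yaw": 0.0,"gripper": 0.8},
])

```text
clock: 7.15
tcp_pos: [0.4824, -0.0379, 0.0269]
orientation: [-2.52, -1.876, 0.001]
contact_force: [-0.4, 0.6, -1.8]
grip_width: 0.0683
gripper_force: 0.0
```

Emit:
send_rows([
  {"dx": 0.0,"dy": 0.0,"dz": 0.0,"yaw": 0.0,"gripper": 0.5},
  {"dx": 0.0,"dy": 0.0,"dz": 0.0,"yaw": 0.0,"gripper": 0.5},
  {"dx": 0.0,"dy": 0.0,"dz": 0.0,"yaw": 0.0,"gripper": 0.5},
  {"dx": 0.0,"dy": 0.0,"dz": 0.0,"yaw": 0.0,"gripper": 0.5},
], force=30)

```text
clock: 7.65
tcp_pos: [0.4828, -0.0379, 0.0276]
orientation: [2.52, 1.876, 0.001]
contact_force: [-0.9, -0.7, 5.7]
grip_width: 0.054
gripper_force: 32.3
```

Emit:
send_rows([
  {"dx": 0.0,"dy": 0.0,"dz": -2.5,"yaw": 0.0,"gripper": 0.5},
  {"dx": 0.0,"dy": 0.0,"dz": -5.0,"yaw": -8.0,"gripper": 0.5},
  {"dx": -3.0,"dy": 0.1,"dz": -5.0,"yaw": -17.0,"gripper": 0.5},
  {"dx": -6.3,"dy": 0.3,"dz": -5.0,"yaw": -17.0,"gripper": 0.5},
  {"dx": -6.3,"dy": 0.3,"dz": -5.0,"yaw": -17.0,"gripper": 0.5},
])

```text
clock: 8.28
tcp_pos: [0.4666, -0.1015, 0.0774]
orientation: [2.22, 2.222, -0.001]
contact_force: [0.9, 0.7, -0.7]
grip_width: 0.0542
gripper_force: 32.3
```

```bash
python3 - <<'E'
from h import *
s=status.get_obs();print(s['tcp_pos'],s['contact_force'],s['grip_width'],s['joints'])
R=Ro.from_rotvec(s['orientation']).as_matrix();print(R.round(3).tolist())
f=grab('scene');cv2.imwrite('pics/s4.png',cv2.resize(f['color'][140:380,320:640],(800,600))[:,:,::-1])
E
```

```text
[ 0.46661417 -0.10146733  0.07738183] [ 0.90721628  0.67183521 -0.70551722] 0.05419051226801095 [-0.21923727  0.45028244  0.36986207  2.1788582  -0.29925305  0.5594682
  0.37354357]
[[-0.001, 1.0, -0.0], [1.0, 0.001, -0.001], [-0.001, -0.0, -1.0]]
```

View pics/s4.png

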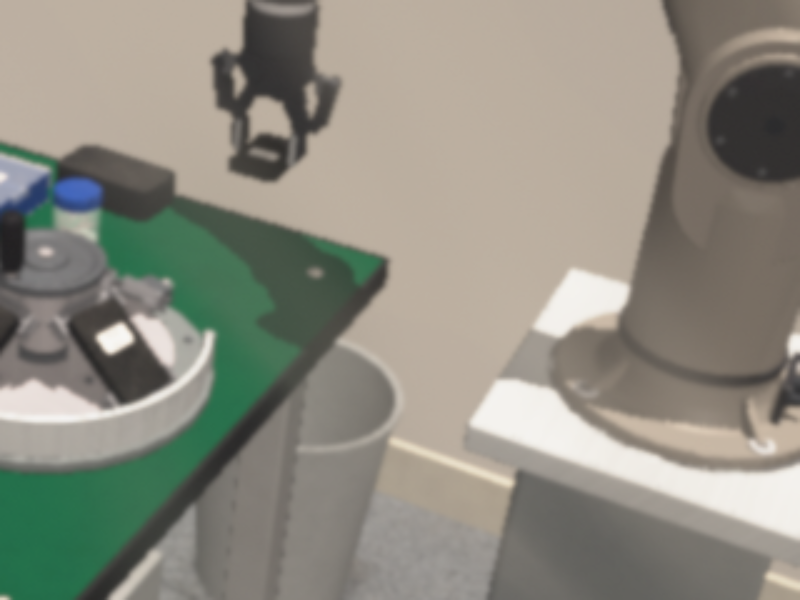

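The reader is held level at about (265,158) in this crop, past the bench edge. Next I tilt it by pressing its inner half down on the bench edge.

Emit:
send_rows([
  {"dx": 0.2,"dy": 0.0,"dz": 2.5,"yaw": 0.0,"gripper": 0.5},
  {"dx": 0.2,"dy": 0.0,"dz": 4.5,"yaw": 0.0,"gripper": 0.5},
  {"dx": 0.2,"dy": 0.0,"dz": 5.2,"yaw": 0.0,"gripper": 0.5},
  {"dx": 0.2,"dy": 0.0,"dz": 5.6,"yaw": 0.0,"gripper": 0.5},
])

```text
clock: 8.82
tcp_pos: [0.4672, -0.0974, 0.0216]
orientation: [-2.215, -2.227, 0.001]
contact_force: [-3.8, -4.6, 12.0]
grip_width: 0.054
gripper_force: 36.1
```

Emit:
send_rows([
  {"dx": 0.0,"dy": 0.0,"dz": 0.3,"yaw": 0.0,"gripper": 0.5},
  {"dx": 0.0,"dy": 0.0,"dz": 0.6,"yaw": 0.0,"gripper": 0.5},
  {"dx": 0.0,"dy": 0.0,"dz": 0.9,"yaw": 0.0,"gripper": 0.5},
  {"dx": 0.0,"dy": 0.0,"dz": 1.2,"yaw": 0.0,"gripper": 0.5},
  {"dx": 0.0,"dy": 0.0,"dz": 1.2,"yaw": 0.0,"gripper": 0.5},
])

```text
clock: 9.45
tcp_pos: [0.4671, -0.0985, 0.0101]
orientation: [2.216, 2.226, -0.002]
contact_force: [-5.6, -6.1, 10.9]
grip_width: 0.0538
gripper_force: 41.8
```

Emit:
send_rows([
  {"dx": 0.0,"dy": 0.0,"dz": -3.0,"yaw": 0.0,"gripper": 0.5},
  {"dx": 0.0,"dy": 0.0,"dz": -6.5,"yaw": 0.0,"gripper": 0.5},
  {"dx": 0.0,"dy": 0.0,"dz": -6.5,"yaw": 0.0,"gripper": 0.5},
])

```text
clock: 9.82
tcp_pos: [0.4695, -0.0963, 0.0764]
orientation: [2.211, 2.227, 0.006]
contact_force: [-0.2, -0.0, -2.5]
grip_width: 0.0541
gripper_force: 40.4
```

```bash
python3 - <<'E'
from h import *
s=status.get_obs();print(s['tcp_pos'],s['contact_force'],s['grip_width'])
f=grab('wrist');g=grab('scene')
cv2.imwrite('pics/s5.png',np.hstack([cv2.resize(g['color'][170:270,380:480],(400,400)),cv2.resize(f['color'],(400,400))])[:,:,::-1])
P=cloud(f);q=s['tcp_pos'];lab=(f['color'].min(2)>-1)&(abs(P[...,0]-q[0])<.02)&(abs(P[...,1]-q[1])<.05)&(P[...,2]>q[2]-.07)&(P[...,2]<q[2]+.02)
A=P[lab];print(len(A),np.median(A,0));
c=np.polyfit(A[:,1],A[:,2],1)
for _ in range(4): e=abs(A[:,2]-np.polyval(c,A[:,1]));A=A[e<max(.002,np.percentile(e,90))];c=np.polyfit(A[:,1],A[:,2],1)
print('slope',np.degrees(np.arctan(c[0])),'z top at tcp rel',np.polyval(c,q[1])-q[2],A[:,1].min()-q[1],A[:,1].max()-q[1],len(A))
E
```

```text
[ 0.46950439 -0.09633547  0.07642046] [-0.23190282 -0.04104474 -2.53281283] 0.05412782526123379
12093 [ 0.46948315 -0.0741555   0.0777675 ]
slope 28.19450481492593 z top at tcp rel -0.009665496796885067 -0.037141401304482694 0.040432516815224834 9574
```

View pics/s5.png

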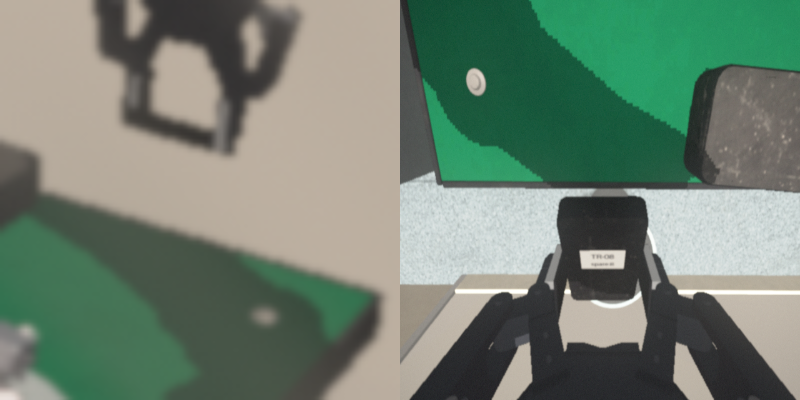

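Emit:
send_rows([
  {"dx": 0.0,"dy": 0.0,"dz": 3.0,"yaw": 0.0,"gripper": 0.5},
  {"dx": 0.0,"dy": 0.0,"dz": 5.6,"yaw": 0.0,"gripper": 0.5},
  {"dx": 0.0,"dy": 0.0,"dz": 6.5,"yaw": 0.0,"gripper": 0.5},
  {"dx": 0.0,"dy": 0.0,"dz": 7.2,"yaw": 0.0,"gripper": 0.5},
  {"dx": 0.0,"dy": 0.0,"dz": 7.2,"yaw": 0.0,"gripper": 0.5},
])

```text
clock: 10.55
tcp_pos: [0.4669, -0.0984, 0.002]
orientation: [2.217, 2.226, -0.003]
contact_force: [-2.1, -4.9, 4.0]
grip_width: 0.0541
gripper_force: 44.3
```

Emit:
send_rows([
  {"dx": 0.0,"dy": 0.0,"dz": -4.0,"yaw": 0.0,"gripper": 0.5},
  {"dx": 0.0,"dy": 0.0,"dz": -8.0,"yaw": 0.0,"gripper": 0.5},
  {"dx": 0.0,"dy": 0.0,"dz": -12.0,"yaw": 0.0,"gripper": 0.5},
  {"dx": 0.0,"dy": 0.0,"dz": -12.0,"yaw": 0.0,"gripper": 0.5},
  {"dx": 0.0,"dy": 0.0,"dz": -12.0,"yaw": 0.0,"gripper": 0.5},
])

```text
clock: 11.18
tcp_pos: [0.4669, -0.0965, 0.1216]
orientation: [-2.214, -2.228, 0.001]
contact_force: [0.3, 0.2, -0.5]
grip_width: 0.0536
gripper_force: 43.7
```

```bash
cat > rd.py <<'E'
from h import *
s=status.get_obs();print(s['tcp_pos'],s['contact_force'],s['grip_width'],s['clock'])
f=grab('wrist')
P=cloud(f);q=s['tcp_pos'];R=Ro.from_rotvec(s['orientation']).as_matrix();print(R[:,0].round(4))
L=(P-q)@R   # tool coords; z down
lab=(abs(L[...,1])<.02)&(abs(L[...,0])<.05)&(L[...,2]<.06)&(L[...,2]>-.04)
A=L[lab];c=np.polyfit(A[:,0],A[:,2],1)
for _ in range(6): e=abs(A[:,2]-np.polyval(c,A[:,0]));A=A[e<max(.002,np.percentile(e,90))];c=np.polyfit(A[:,0],A[:,2],1)
a=-np.arctan(c[0]);mid=(np.percentile(A[:,0],.5)+np.percentile(A[:,0],99.5))/2
print('slope',np.degrees(a),'top z at tcp',c[1],'ext',A[:,0].min(),A[:,0].max(),len(A))
# reader centre: from top centre go 6.5mm along normal into body (tool down, outward comp.)
print('centre in tool: x',mid+.0065*np.sin(a),'z',np.polyval(c,mid)+.0065*np.cos(a))
E
python3 rd.py
```

```text
[ 0.46687754 -0.09653961  0.12155616] [ 0.32645523  0.23666964 -0.4829573 ] 0.053566996924355695 11.175
[-6.3e-03  1.0e+00  3.0e-04]
slope 42.895422895664446 top z at tcp 0.00870858097485873 ext -0.029846477374759057 0.03502340299736171 5534
centre in tool: x 0.007181711940040276 z 0.01090853331745906
```

Emit:
send_rows([
  {"dx": 5.0,"dy": 0.1,"dz": -1.0,"yaw": 5.0,"gripper": 0.5},
  {"dx": 10.0,"dy": 0.2,"dz": -2.5,"yaw": 10.0,"gripper": 0.5},
  {"dx": 15.0,"dy": 0.4,"dz": -4.0,"yaw": 13.8,"gripper": 0.5},
  {"dx": 19.0,"dy": 0.5,"dz": -5.0,"yaw": 13.8,"gripper": 0.5},
  {"dx": 19.0,"dy": 0.5,"dz": -5.0,"yaw": 13.8,"gripper": 0.5},
])

```text
clock: 11.85
tcp_pos: [0.4711, 0.0966, 0.1715]
orientation: [-2.46, -1.953, 0.001]
contact_force: [-0.1, -1.4, -1.3]
grip_width: 0.0543
gripper_force: 43.7
```

Emit:
send_rows([
  {"dx": 0.0,"dy": 0.0,"dz": 0.0,"yaw": 0.0,"gripper": 0.5},
  {"dx": 0.0,"dy": 0.0,"dz": 0.0,"yaw": 0.0,"gripper": 0.5},
])

```text
clock: 12.1
tcp_pos: [0.4708, 0.0914, 0.1715]
orientation: [-2.469, -1.943, 0.003]
contact_force: [-0.9, -0.3, -1.2]
grip_width: 0.054
gripper_force: 43.7
```

```bash
python3 rd.py; python3 - <<'E'
from h import *
f=grab('wrist','w6.png');P=cloud(f);np.savez('w6.npz',P=P,c=f['color'])
z=P[...,2]
m=(z>.112)&(z<.121)&(np.hypot(P[...,0]-.491,P[...,1]-.295)<.06);print('wheel',cv2.minEnclosingCircle((P[m][:,:2]*1000).astype(np.float32)),m.sum())
ax=np.array([.4912,.2955]);e=np.array([-.2317,-.9728]);t=np.array([-e[1],e[0]])
D=P[...,:2]-ax;r=D@e;l=D@t
# bed plane residual, print height map over nest relative to bed
res=z-(.058-(r-.082)*np.tan(np.radians(35)))
for rr in np.arange(.035,.14,.005):
    print(round(rr,3),[ (lambda k: f'{1000*np.median(res[k]):4.0f}' if k.sum()>3 else '   .')((abs(r-rr)<.0025)&(abs(l-ll)<.0025)) for ll in np.arange(-.045,.046,.005)])
E
```

```text
[0.47083652 0.09143412 0.17151499] [-0.9285498  -0.33595652 -1.22321997] 0.05401747258205235 12.1
[ 0.2353  0.9719 -0.0014]
slope 42.86093296544885 top z at tcp 0.00855521408472028 ext -0.02967101711942163 0.03518762037110515 5545
centre in tool: x 0.007085300324068818 z 0.010847727796197465
wheel ((0.0, 0.0), 0.0) 0
0.035 ['   .', '   .', '   .', '   .', '   .', '   .', '   .', '   .', '   .', '   .', '   .', '   .', '   .', '   .', '   .', '   .', '   .', '   .', '   .']
0.04 ['   .', '   .', ' -61', '   .', '   .', '   .', '   .', '   .', '   .', '   .', '   .', '   .', '   .', '   .', ' -62', '   .', '   .', ' -62', ' -62']
0.045 [' -59', ' -59', ' -59', '   .', '   .', '   .', '   .', '   .', '   .', '   .', '   .', '   .', '   .', ' -59', ' -59', ' -59', ' -58', ' -59', ' -59']
0.05 [' -55', ' -55', ' -56', '   .', '   .', '   .', '   .', '   .', '   .', '   .', '   .', '   .', '   .', ' -56', ' -55', ' -55', ' -55', ' -55', ' -56']
0.055 [' -52', ' -52', ' -50', '   1', '   0', '   0', '   0', '   0', '   0', '   0', '   0', '   0', '   0', '  -0', ' -50', ' -51', ' -52', ' -5
[... 1846 characters left out ...]
', '   0', '   1', '   1', '   1', '   2', '  11', ' -22', ' -22']
0.12 [' -18', '   .', '   9', '   1', '   1', '   1', '   1', '   1', '   1', '   1', '   1', '   1', '   1', '   1', ' 258', '   2', '  10', ' -18', ' -18']
0.125 [' -14', ' -14', ' -14', ' -15', '   8', '  10', '  10', '  10', '  10', '   9', '   9', '  10', '  10', '   7', ' -15', ' -14', ' -12', ' -14', ' -15']
0.13 [' -11', ' -11', ' -11', ' -11', '  -9', '  11', '  11', '  10', '  10', '  11', '  11', '  11', '  11', ' -10', ' -11', ' -11', ' -11', ' -11', ' -11']
0.135 ['  -8', '  -8', '  -8', '  -8', '  -8', '  -8', '  11', '  11', '  11', '  11', '  11', '  11', '  -7', '  -8', '  -8', '  -8', '  -8', '  -8', '  -8']
```

View pics/w6.png

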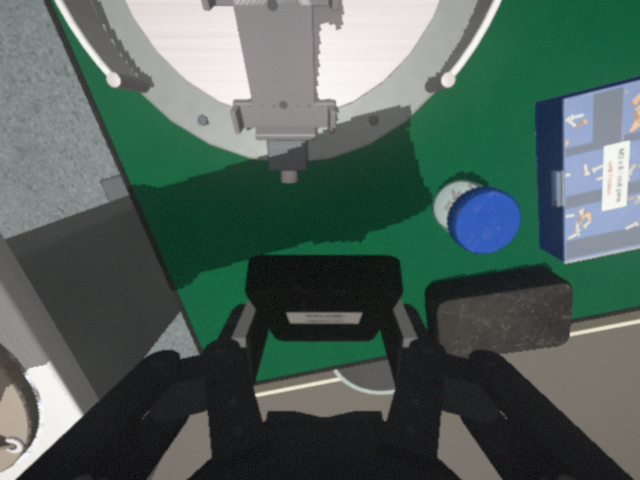

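The wrist view shows the nest bed at (240–320, 0–140) straight ahead and the reader held at a tilt at (248–400, 255–340). The nest depths match the expected bed plane to within 1 mm.

```bash
python3 - <<'E'
from h import *
d=np.load('w6.npz');P=d['P'];z=P[...,2]
ax=np.array([.4912,.2955]);e=np.array([-.2317,-.9728]);t=np.array([-e[1],e[0]]);D=P[...,:2]-ax;r=D@e;l=D@t
res=z-(.058-(r-.082)*np.tan(np.radians(35)))
for r0 in(.065,.075,.085,.095):
    k=(abs(r-r0)<.004)&(abs(res)<.004)&(abs(l)<.04);print('bed',r0,np.percentile(l[k],[1,99]).round(4),np.percentile(l[k],[1,99]).mean().round(4))
k=(abs(r-.115)<.005)&(abs(res)<.0025)&(abs(l)<.04);print('cheeks',np.percentile(l[k],[.5,99.5]))
k=(abs(l)<.015)&(abs(res)<.003)&(r<.13)&(r>.05);print('lower end',r[k].max())
s=status.get_obs();q=s['tcp_pos'];R=Ro.from_rotvec(s['orientation']).as_matrix();L=(P-q)@R
k=(abs(L[...,2]-(.0086-L[...,0]*np.tan(np.radians(42.9))))<.003)&(abs(L[...,0])<.034)&(abs(L[...,1])<.035)
for x0 in(-.02,.025): kk=k&(abs(L[...,0]-x0)<.006);print('reader lat',x0,np.percentile(L[kk][:,1],[.5,99.5]))
# target
for rad in(.093,):
    for lat in(0,-.001,-.002):
        T=ax+rad*e+lat*t;print(lat,T,(R.T@np.r_[T-q[:2],0]*100).round(2))
print(q,np.degrees(np.arctan2(R[1,0],R[0,0])))
E
```

```text
bed 0.065 [-0.0226  0.021 ] -0.0008
bed 0.075 [-0.0226  0.0207] -0.0009
bed 0.085 [-0.0228  0.0209] -0.001
bed 0.095 [-0.0228  0.0207] -0.0011
cheeks [-0.03259279  0.0300496 ]
lower end 0.12197322911631939
reader lat -0.02 [-0.02680072  0.02606842]
reader lat 0.025 [-0.02726227  0.02590629]
0 [0.4696519 0.2050296] [ 1.098e+01 -2.810e+00 -1.000e-02]
-0.001 [0.4686791 0.2052613] [ 1.098e+01 -2.910e+00 -1.000e-02]
-0.002 [0.4677063 0.205493 ] [ 1.098e+01 -3.010e+00 -1.000e-02]
[0.47111716 0.09170585 0.17184687] 76.39885396156572
```

Emit:
send_rows([
  {"dx": 5.5,"dy": -1.4,"dz": 0.0,"yaw": 0.0,"gripper": 0.5},
  {"dx": 10.9,"dy": -2.9,"dz": 0.0,"yaw": 0.0,"gripper": 0.5},
  {"dx": 10.9,"dy": -2.9,"dz": 0.0,"yaw": 0.0,"gripper": 0.5},
  {"dx": 10.9,"dy": -2.9,"dz": 4.0,"yaw": 0.0,"gripper": 0.5},
  {"dx": 10.9,"dy": -2.9,"dz": 7.0,"yaw": 0.0,"gripper": 0.5},
], force=20)

```text
clock: 12.82
tcp_pos: [0.4685, 0.2043, 0.1012]
orientation: [2.468, 1.944, -0.001]
contact_force: [-0.3, 0.5, -0.5]
grip_width: 0.0541
gripper_force: 43.7
```

Emit:
send_rows([
  {"dx": 0.0,"dy": 0.0,"dz": 0.8,"yaw": 0.0,"gripper": 0.5},
  {"dx": 0.0,"dy": 0.0,"dz": 1.5,"yaw": 0.0,"gripper": 0.5},
  {"dx": 0.0,"dy": 0.0,"dz": 1.5,"yaw": 0.0,"gripper": 0.5},
])

```text
clock: 13.2
tcp_pos: [0.469, 0.2056, 0.0877]
orientation: [2.467, 1.945, 0.001]
contact_force: [-0.7, 0.2, -0.6]
grip_width: 0.0544
gripper_force: 43.7
```

```bash
cat > nest.py <<'E'
ax=np.array([.4912,.2955]);e=np.array([-.2317,-.9728]);p=q[:2]-ax;print('tcp r',p@e,'l',p@np.array([-e[1],e[0]]))
T=(P[lab]-np.r_[ax,0]);rr=T[:,:2]@e;n=(T[:,2]-.058)*np.cos(np.radians(35))+(rr-.083)*np.sin(np.radians(35));al=(rr-.083)*np.cos(np.radians(35))-(T[:,2]-.058)*np.sin(np.radians(35))
for b in np.arange(-.05,.051,.01):
    k=abs(al-b)<.004
    if k.sum()>20: print('downslope',b.round(3),'height over bed mm',(1000*np.percentile(n[k],[20,50,80])).round(1),k.sum())
E
cat rd.py nest.py > rd2.py; python3 rd2.py
```

```text
[0.46897024 0.20558251 0.08772185] [-0.65237554  0.24434717 -0.63129019] 0.0543920764227702 13.2
[2.335e-01 9.724e-01 4.000e-04]
slope 38.38293642602607 top z at tcp 0.007566908331658169 ext -0.01463889987994149 0.04862975506433618 5786
centre in tool: x 0.021916385090874468 z -0.0015010772864670237
tcp r 0.09262237115934578 l -0.0007912248054873977
downslope -0.05 height over bed mm [23.2 25.9 28.2] 3090
downslope -0.04 height over bed mm [27.7 28.1 28.5] 816
downslope -0.03 height over bed mm [26.3 26.6 27. ] 646
downslope -0.02 height over bed mm [25.  25.3 25.7] 554
downslope -0.01 height over bed mm [23.5 23.8 24.2] 424
downslope 0.0 height over bed mm [22.  22.3 22.6] 354
downslope 0.01 height over bed mm [20.5 20.8 21.1] 291
downslope 0.02 height over bed mm [19.  19.3 19.7] 260
downslope 0.03 height over bed mm [17.6 17.9 18.3] 217
```

Emit:
send_rows([
  {"dx": -0.1,"dy": 0.0,"dz": 0.3,"yaw": 0.0,"gripper": 0.5},
  {"dx": -0.1,"dy": 0.0,"dz": 0.6,"yaw": 0.0,"gripper": 0.5},
  {"dx": -0.1,"dy": 0.0,"dz": 0.8,"yaw": 0.0,"gripper": 0.5},
])

```text
clock: 13.62
tcp_pos: [0.4692, 0.2052, 0.0804]
orientation: [-2.466, -1.946, -0.003]
contact_force: [-2.8, -0.7, 15.3]
grip_width: 0.054
gripper_force: 45.4
```

```bash
python3 rd2.py
```

```text
[0.46917559 0.20517777 0.08039686] [-2.84217166 -0.70415388 15.28053543] 0.05395773955584137 13.625
[0.2329 0.9725 0.0015]
slope 41.11228442882768 top z at tcp 0.008284546372945414 ext -0.04902364782785215 0.04999893759922584 7884
centre in tool: x 0.005609470818645342 z 0.012016272965624115
tcp r 0.0929685194619234 l -0.0004976903466745177
downslope -0.04 height over bed mm [21.  21.4 21.7] 1312
downslope -0.03 height over bed mm [20.1 20.5 20.7] 797
downslope -0.02 height over bed mm [19.2 19.5 19.7] 697
downslope -0.01 height over bed mm [18.2 18.5 18.8] 536
downslope 0.0 height over bed mm [17.  17.3 17.7] 415
downslope 0.01 height over bed mm [16.  16.3 16.5] 386
downslope 0.02 height over bed mm [14.9 15.2 15.5] 323
downslope 0.03 height over bed mm [13.9 14.1 14.4] 281
downslope 0.04 height over bed mm [13.1 13.3 13.4] 128
```

Emit:
send_rows([
  {"dx": 0.0,"dy": 0.0,"dz": 0.2,"yaw": 0.0,"gripper": 0.5},
  {"dx": 0.0,"dy": 0.0,"dz": 0.4,"yaw": 0.0,"gripper": 0.5},
  {"dx": 0.0,"dy": 0.0,"dz": 0.6,"yaw": 0.0,"gripper": 0.5},
  {"dx": 0.0,"dy": 0.0,"dz": 0.6,"yaw": 0.0,"gripper": 0.5},
])

```text
clock: 14.18
tcp_pos: [0.4703, 0.2059, 0.0749]
orientation: [2.466, 1.946, 0.007]
contact_force: [0.3, 0.5, 13.3]
grip_width: 0.0543
gripper_force: 46.6
```

```bash
python3 rd2.py
```

```text
[0.4703093  0.20588834 0.07494472] [ 0.34181718  0.51131453 13.30959976] 0.054335417109090955 14.175
[0.2328 0.9725 0.0033]
slope 36.639819784104155 top z at tcp 0.0068851276442971916 ext -0.04983547154659363 0.049947667833968375 4797
centre in tool: x -0.00894473276424287 z 0.02163839109748903
tcp r 0.09201459248551143 l 0.0004405520751853527
downslope -0.03 height over bed mm [13.4 13.6 13.8] 874
downslope -0.02 height over bed mm [13.3 13.6 13.8] 923
downslope -0.01 height over bed mm [13.4 13.6 13.8] 742
downslope 0.0 height over bed mm [13.2 13.4 13.7] 599
downslope 0.01 height over bed mm [13.1 13.3 13.4] 525
downslope 0.02 height over bed mm [13.  13.2 13.4] 467
downslope 0.03 height over bed mm [12.9 13.1 13.3] 380
downslope 0.04 height over bed mm [12.9 13.  13.2] 306
```

Emit:
send_rows([
  {"dx": 0.0,"dy": 0.0,"dz": 0.1,"yaw": 0.0,"gripper": 0.5},
  {"dx": 0.0,"dy": 0.0,"dz": 0.2,"yaw": 0.0,"gripper": 0.5},
  {"dx": 0.0,"dy": 0.0,"dz": 0.2,"yaw": 0.0,"gripper": 0.5},
])

```text
clock: 14.6
tcp_pos: [0.4706, 0.2061, 0.0745]
orientation: [-2.466, -1.946, -0.008]
contact_force: [-5.1, -0.5, 32.6]
grip_width: 0.0547
gripper_force: 49.0
```

```bash
python3 rd2.py | tail -9
```

```text
tcp r 0.09174967075345512 l 0.000671123735083415
downslope -0.03 height over bed mm [12.9 13.1 13.3] 720
downslope -0.02 height over bed mm [12.9 13.1 13.3] 949
downslope -0.01 height over bed mm [13.  13.2 13.4] 750
downslope 0.0 height over bed mm [12.9 13.1 13.3] 594
downslope 0.01 height over bed mm [12.8 13.  13.2] 539
downslope 0.02 height over bed mm [12.8 13.  13.2] 472
downslope 0.03 height over bed mm [12.8 13.  13.2] 382
downslope 0.04 height over bed mm [12.8 13.  13.2] 323
```

The reader is flat and fully down: its top sits 13 mm above the bed all along. Now I ease off the pressure and release.

Emit:
send_rows([
  {"dx": 0.0,"dy": 0.0,"dz": -0.2,"yaw": 0.0,"gripper": 0.5},
  {"dx": 0.0,"dy": 0.0,"dz": -0.2,"yaw": 0.0,"gripper": 0.78},
  {"dx": 0.0,"dy": 0.0,"dz": -0.2,"yaw": 0.0,"gripper": 0.78},
  {"dx": 0.0,"dy": 0.0,"dz": -0.2,"yaw": 0.0,"gripper": 0.78},
])

```text
clock: 15.15
tcp_pos: [0.468, 0.2047, 0.073]
orientation: [-2.467, -1.945, 0.001]
contact_force: [0.2, 1.0, -0.7]
grip_width: 0.0668
gripper_force: 0.0
```

Emit:
send_rows([
  {"dx": 0.0,"dy": 0.0,"dz": -3.0,"yaw": 0.0,"gripper": 0.78},
  {"dx": 0.0,"dy": 0.0,"dz": -7.0,"yaw": 0.0,"gripper": 0.78},
  {"dx": 0.0,"dy": 0.0,"dz": -12.0,"yaw": 0.0,"gripper": 0.78},
  {"dx": -2.0,"dy": 0.0,"dz": -17.0,"yaw": 0.0,"gripper": 0.7},
  {"dx": -2.0,"dy": 0.0,"dz": -17.0,"yaw": 0.0,"gripper": 0.7},
])

```text
clock: 15.78
tcp_pos: [0.4655, 0.1847, 0.2465]
orientation: [2.469, 1.943, 0.01]
contact_force: [-0.0, -0.1, -0.0]
grip_width: 0.0598
gripper_force: 0.0
```

```bash
cat > chk.py <<'E'
from h import *
s=status.get_obs();q=s['tcp_pos'];print(q,s['orientation'],s['joints'],s['clock'])
f=grab('wrist','w7.png');P=cloud(f);ax=np.array([.4912,.2955]);e=np.array([-.2317,-.9728]);T=P-np.r_[ax,0]
rr=T[...,:2]@e;l=T[...,:2]@np.array([-e[1],e[0]]);a=np.radians(35)
n=(T[...,2]-.058)*np.cos(a)+(rr-.083)*np.sin(a);al=(rr-.083)*np.cos(a)-(T[...,2]-.058)*np.sin(a)
for lb in(-.02,0,.02):
  print(lb,[(1000*np.median(n[(abs(al-b)<.004)&(abs(l-lb)<.004)])).round(1) for b in np.arange(-.05,.051,.01)])
k=(abs(n-.013)<.0015)&(abs(l)<.045)&(abs(al)<.05);print('reader extents',np.percentile(al[k],[.5,99.5]),np.percentile(l[k],[.5,99.5]))
m=(P[...,2]>.155)&(P[...,2]<.18)&(np.hypot(T[...,0],T[...,1])<.07);g=np.median(P[m],0);print('grip',g,m.sum())
E
python3 chk.py
```

```text
[0.46547083 0.18472299 0.24654965] [2.46862612 1.9428837  0.0103483 ] [-0.95263391  0.20799891  0.52227831  2.00669058 -0.12856725  0.95143436
 -0.60271856] 15.775
-0.02 [np.float64(nan), np.float64(11.7), np.float64(13.0), np.float64(13.1), np.float64(13.2), np.float64(13.1), np.float64(13.2), np.float64(13.2), np.float64(12.9), np.float64(13.1), np.float64(9.0)]
0 [np.float64(nan), np.float64(12.7), np.float64(13.1), np.float64(13.3), np.float64(13.3), np.float64(13.4), np.float64(13.3), np.float64(13.0), np.float64(13.1), np.float64(13.1), np.float64(8.8)]
0.02 [np.float64(nan), np.float64(11.3), np.float64(13.3), np.float64(13.3), np.float64(13.3), np.float64(13.3), np.float64(13.1), np.float64(13.2), np.float64(13.1), np.float64(13.1), np.float64(8.5)]
reader extents [-0.04257496  0.04278111] [-0.02661018  0.02697298]
grip [0.49741847 0.32486064 0.1615536 ] 342
  return _methods._mean(a, axis=axis, dtype=dtype,
  ret = ret.dtype.type(ret / rcount)
```

Emit:
send_rows([
  {"dx": 5.0,"dy": -0.1,"dz": 0.0,"yaw": 0.0,"gripper": 0.7},
  {"dx": 10.0,"dy": -0.1,"dz": 0.0,"yaw": 0.0,"gripper": 0.7},
  {"dx": 15.3,"dy": -0.2,"dz": 0.0,"yaw": 0.0,"gripper": 0.7},
  {"dx": 15.3,"dy": -0.2,"dz": 0.0,"yaw": 0.0,"gripper": 0.7},
  {"dx": 15.3,"dy": -0.2,"dz": 0.0,"yaw": 0.0,"gripper": 0.7},
])

```text
clock: 16.45
tcp_pos: [0.4966, 0.3339, 0.2413]
orientation: [2.466, 1.945, -0.006]
contact_force: [-1.0, -0.4, 0.2]
grip_width: 0.0596
gripper_force: 0.0
```

Emit:
send_rows([
  {"dx": 0.0,"dy": 0.0,"dz": 4.5,"yaw": 0.0,"gripper": 0.7},
  {"dx": 0.0,"dy": 0.0,"dz": 9.0,"yaw": 0.0,"gripper": 0.7},
  {"dx": 0.0,"dy": 0.0,"dz": 9.0,"yaw": 0.0,"gripper": 0.7},
])

```text
clock: 16.82
tcp_pos: [0.4951, 0.3316, 0.15]
orientation: [2.468, 1.943, -0.013]
contact_force: [-0.4, -0.5, 0.4]
grip_width: 0.0596
gripper_force: 0.0
```

Emit:
send_rows([
  {"dx": 0.0,"dy": 0.0,"dz": 0.0,"yaw": 0.0,"gripper": 0.1},
  {"dx": 0.0,"dy": 0.0,"dz": 0.0,"yaw": 0.0,"gripper": 0.1},
  {"dx": 0.0,"dy": 0.0,"dz": 0.0,"yaw": 0.0,"gripper": 0.1},
  {"dx": 0.0,"dy": 0.0,"dz": 0.0,"yaw": 0.0,"gripper": 0.1},
  {"dx": 0.0,"dy": 0.0,"dz": 0.0,"yaw": 0.0,"gripper": 0.1},
], force=40)

```text
clock: 17.45
tcp_pos: [0.4997, 0.3349, 0.1558]
orientation: [2.467, 1.944, 0.008]
contact_force: [3.5, -2.3, 7.1]
grip_width: 0.0231
gripper_force: 39.4
```

```bash
cat > arc.py <<'E'
from h import *
s=status.get_obs();p=s['tcp_pos'][:2];R=Ro.from_rotvec(s['orientation']).as_matrix();ax=np.array([.4912,.2955])
a0=np.degrees(np.arctan2(*(p-ax)[::-1]));print('ang',a0,np.hypot(*(p-ax)),s['tcp_pos'],s['contact_force'],s['grip_width'])
A=np.linspace(a0,-103.4,19)[1:]
for i in range(18):
    if i%5==0: b=ax+.04*np.array([np.cos(np.radians(a0 if i==0 else A[i-1])),np.sin(np.radians(a0 if i==0 else A[i-1]))])
    t=ax+.04*np.array([np.cos(np.radians(A[i])),np.sin(np.radians(A[i]))]);print(A[i].round(0),(R.T@np.r_[t-b,0]*100).round(1)[:2])
E
python3 arc.py
```

```text
ang 77.8713676493205 0.040326037545713476 [0.49967279 0.33492589 0.15578715] [ 3.54153381 -2.2816447   7.11578799] 0.02311959120093524
68.0 [-0.   0.7]
58.0 [-0.2  1.4]
48.0 [-0.5  2. ]
38.0 [-0.9  2.6]
28.0 [-1.4  3.1]
17.0 [-0.6  0.4]
7.0 [-1.2  0.7]
-3.0 [-1.9  0.9]
-13.0 [-2.6  1. ]
-23.0 [-3.3  0.9]
-33.0 [-0.7 -0.2]
-43.0 [-1.3 -0.5]
-53.0 [-1.9 -0.9]
-63.0 [-2.4 -1.4]
-73.0 [-2.8 -1.9]
-83.0 [-0.3 -0.6]
-93.0 [-0.5 -1.3]
-103.0 [-0.5 -2. ]
```

Emit:
send_rows([
  {"dx": 0.0,"dy": 0.7,"dz": -0.2,"yaw": 0.0,"gripper": 0.1},
  {"dx": -0.2,"dy": 1.4,"dz": -0.2,"yaw": 0.0,"gripper": 0.1},
  {"dx": -0.5,"dy": 2.0,"dz": -0.2,"yaw": 0.0,"gripper": 0.1},
  {"dx": -0.9,"dy": 2.6,"dz": -0.2,"yaw": 0.0,"gripper": 0.1},
  {"dx": -1.4,"dy": 3.1,"dz": -0.2,"yaw": 0.0,"gripper": 0.1},
])

```text
clock: 18.08
tcp_pos: [0.526, 0.3148, 0.1559]
orientation: [2.466, 1.946, 0.007]
contact_force: [3.8, 3.7, -2.4]
grip_width: 0.023
gripper_force: 39.4
```

Emit:
send_rows([
  {"dx": -0.6,"dy": 0.4,"dz": 0.0,"yaw": 0.0,"gripper": 0.1},
  {"dx": -1.2,"dy": 0.7,"dz": 0.0,"yaw": 0.0,"gripper": 0.1},
  {"dx": -1.9,"dy": 0.9,"dz": 0.0,"yaw": 0.0,"gripper": 0.1},
  {"dx": -2.6,"dy": 1.0,"dz": 0.0,"yaw": 0.0,"gripper": 0.1},
  {"dx": -3.3,"dy": 0.9,"dz": 0.0,"yaw": 0.0,"gripper": 0.1},
])

```text
clock: 18.7
tcp_pos: [0.527, 0.2786, 0.1558]
orientation: [2.466, 1.943, 0.004]
contact_force: [2.7, -1.1, 2.9]
grip_width: 0.0232
gripper_force: 39.9
```

```bash
python3 arc.py | head -1
```

```text
ang -25.285814977029126 0.039594383225230075 [0.52700078 0.27858789 0.15582245] [ 2.66199569 -1.10743548  2.93693279] 0.02319477353139058
```

Emit:
send_rows([
  {"dx": -0.7,"dy": -0.2,"dz": 0.0,"yaw": 0.0,"gripper": 0.1},
  {"dx": -1.3,"dy": -0.5,"dz": 0.0,"yaw": 0.0,"gripper": 0.1},
  {"dx": -1.9,"dy": -0.9,"dz": 0.0,"yaw": 0.0,"gripper": 0.1},
  {"dx": -2.4,"dy": -1.4,"dz": 0.0,"yaw": 0.0,"gripper": 0.1},
  {"dx": -2.8,"dy": -1.9,"dz": 0.0,"yaw": 0.0,"gripper": 0.1},
])

```text
clock: 19.32
tcp_pos: [0.4998, 0.2568, 0.1558]
orientation: [-2.466, -1.945, -0.0]
contact_force: [1.5, 0.8, 6.9]
grip_width: 0.0231
gripper_force: 40.3
```

Emit:
send_rows([
  {"dx": -0.3,"dy": -0.6,"dz": 0.0,"yaw": 0.0,"gripper": 0.1},
  {"dx": -0.5,"dy": -1.3,"dz": 0.0,"yaw": 0.0,"gripper": 0.1},
  {"dx": -0.5,"dy": -2.0,"dz": 0.0,"yaw": 0.0,"gripper": 0.1},
  {"dx": -0.5,"dy": -2.0,"dz": 0.0,"yaw": 0.0,"gripper": 0.1},
  {"dx": -0.5,"dy": -2.0,"dz": 0.0,"yaw": 0.0,"gripper": 0.1},
])

```text
clock: 19.95
tcp_pos: [0.4781, 0.258, 0.1557]
orientation: [-2.463, -1.946, 0.002]
contact_force: [-1.5, 1.1, 9.3]
grip_width: 0.0235
gripper_force: 40.7
```

```bash
python3 arc.py | head -1
```

```text
ang -109.2822617199096 0.03976618083440344 [0.47806832 0.25796457 0.15572936] [-1.46575959  1.05913285  9.27918557] 0.02346161897535528
```

Emit:
send_rows([
  {"dx": 0.0,"dy": 0.3,"dz": 0.0,"yaw": 0.0,"gripper": 0.1},
  {"dx": 0.0,"dy": 0.45,"dz": 0.0,"yaw": 0.0,"gripper": 0.1},
  {"dx": 0.0,"dy": 0.45,"dz": 0.0,"yaw": 0.0,"gripper": 0.1},
  {"dx": 0.0,"dy": 0.45,"dz": 0.0,"yaw": 0.0,"gripper": 0.1},
])

```text
clock: 20.45
tcp_pos: [0.4822, 0.2568, 0.1557]
orientation: [-2.463, -1.946, 0.003]
contact_force: [-2.3, 1.0, 10.8]
grip_width: 0.0233
gripper_force: 40.8
```

```bash
python3 arc.py | head -1
```

```text
ang -103.06063977957798 0.03973514736470596 [0.48222057 0.25679274 0.15569818] [-2.32309675  0.9942778  10.82278635] 0.023256580642561538
```

Emit:
send_rows([
  {"dx": 0.0,"dy": 0.0,"dz": 0.0,"yaw": 0.0,"gripper": 0.7},
  {"dx": 0.0,"dy": 0.0,"dz": 0.0,"yaw": 0.0,"gripper": 0.7},
  {"dx": 0.0,"dy": 0.0,"dz": 0.0,"yaw": 0.0,"gripper": 0.7},
  {"dx": 0.0,"dy": 0.0,"dz": -4.0,"yaw": 0.0,"gripper": 0.7},
  {"dx": 0.0,"dy": 0.0,"dz": -9.0,"yaw": 0.0,"gripper": 0.7},
])

```text
clock: 21.08
tcp_pos: [0.4831, 0.255, 0.2451]
orientation: [2.467, 1.945, -0.006]
contact_force: [0.2, 0.1, -0.3]
grip_width: 0.0602
gripper_force: 0.0
```

Emit:
send_rows([
  {"dx": -5.0,"dy": 0.0,"dz": -1.0,"yaw": 0.0,"gripper": 0.7},
  {"dx": -10.0,"dy": 0.0,"dz": -2.0,"yaw": 0.0,"gripper": 0.7},
  {"dx": -15.0,"dy": 0.0,"dz": -3.0,"yaw": 0.0,"gripper": 0.7},
  {"dx": -20.0,"dy": 0.0,"dz": -3.0,"yaw": 0.0,"gripper": 0.7},
  {"dx": -20.0,"dy": 0.0,"dz": -3.0,"yaw": 0.0,"gripper": 0.7},
])

```text
clock: 21.7
tcp_pos: [0.4363, 0.0574, 0.2752]
orientation: [-2.472, -1.937, 0.001]
contact_force: [0.7, 0.3, -0.3]
grip_width: 0.0596
gripper_force: 0.0
```

```bash
python3 - <<'E'
from h import *
f=grab('top');P=cloud(f);z=P[...,2];c=f['color'];s=status.get_obs();print(s['tcp_pos'],s['contact_force'])
ax=np.array([.4912,.2955]);D=P[...,:2]-ax;rr=np.hypot(D[...,0],D[...,1])
m=(rr<.07)&(z>.14)&(z<.185);q=np.median(P[m],0)[:2]-ax;print('grip ang',np.degrees(np.arctan2(q[1],q[0])),np.hypot(*q),m.sum())
w=grab('wrist','w8.png')
cv2.imwrite('pics/fin.png',np.hstack([cv2.resize(c[185:315,250:400],(400,346),interpolation=cv2.INTER_CUBIC),cv2.resize(w['color'],(400,346))])[:,:,::-1])
E
```

```text
[0.43695507 0.0596814  0.27531765] [ 1.14316076  0.6673877  -0.04294051]
grip ang -105.17455060964343 0.04003961459618188 82
```

View pics/fin.png

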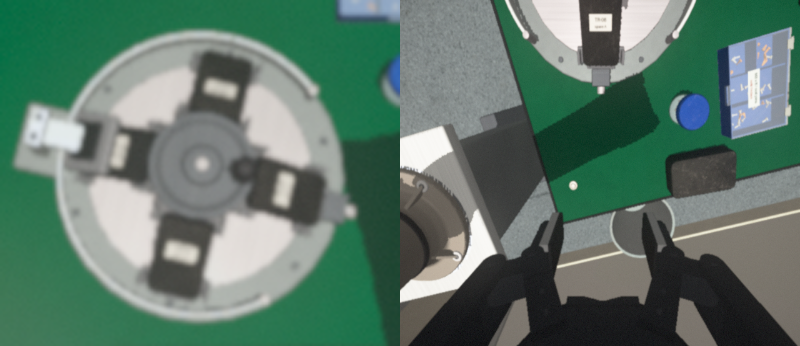

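The grip now stands at the gap, at crop (243,168). The side readers' labels at (220,88) and (180,250) match the earlier view in the detent, so the loaded nest is under the head and seated.

```bash
python3 -c "
from bench import workorder
print(workorder.hand_in())"
```

```text
the job is handed in; nothing more can be done
None
```

The reader sits flat and fully down in its nest, which now stands under the test head in its detent with the robot clear; I handed the job in at about 22 s, and no verdict came back.

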